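# Seat the crank of the tin music box

## Task

Lift the hand crank out of its wooden rest and push it, square end down, into the socket on top of the tin music box until it bottoms, with the groove round its shank level with the socket's rim. If it stops with the groove standing well proud, the square end has not found the drive inside: turn the crank a little under light pressure until it drops in, then press it firmly home without ever forcing it. Let go of it there, standing upright, and leave the other things on the table where they are.

Things in the scene. Friction and masses are not known exactly. Their poses are not given: they have to be found in the camera images.
- crank_hub (a point): Centre of the grip hub of the loose steel hand crank (about 150 g). The hub is an upright square block 18 x 18 mm, 40 mm tall (20 mm above and below this point). z is the shank's axis, up; x points along the crank arm. Pinch the hub from above across y (fingers on its two y faces): the arm and knob stand in the way on the +x side.
- crank_knob (a point): Centre of the crank's round upright wooden knob, 16 mm across, 26 mm tall (its top 8 mm below the hub's top), 53 mm out along +x from the shank's axis. The arm to it is a bar 12 mm wide and 6 mm thick, its underside 20 mm below crank_hub. Axes as crank_hub.
- crank_groove (a point): Point on the crank's axis at the middle of the dark groove (2 mm wide) round the shank, 34 mm below crank_hub and 36 mm above the end face. The shank is straight and round, 18 mm in diameter. 10 mm above the groove is the underside of a round flange, 34 mm across and 4 mm thick. Axes as crank_hub.
- crank_tip (a point): Centre of the crank's end face, 70 mm below crank_hub. The lowest 16 mm of the shank is square, 12 x 12 mm, its flats facing along x and y of the crank; its last 1.5 mm are reduced to 11.4 x 11.4 mm. Axes as crank_hub.
- crank: The whole loose crank; origin at the centre of its end face, axes as crank_hub.
- rest_top (a point): Centre of the top of the fixed wooden rest, a 70 x 70 mm block 56 mm tall with an upright hole of 24 mm diameter right through; the crank stands in it with its flange lying on the block's top, its end face 46 mm below the top. z up.
- musicbox: The fixed tin music box, 130 (x) x 100 (y) x 60 mm tall, with a square brass boss 44 x 44 mm rising 12 mm from the middle of its lid; the socket goes down the boss. Origin under its centre on the table, z up. The works are harmed if the crank ever presses on the box with more than 40 N.
- socket_rim (a point): Centre of the socket's round mouth, at the rim on top of the boss, 72 mm above the table; z up, out of the socket. The mouth has a 3 mm chamfer; the bore below it is round, 19.5 mm in diameter.
- drive_top (a point): On the socket's axis, 22 mm below the rim, where the round bore ends on the flat top of the drive. In it is a square socket 13.5 mm wide, at an angle about z that is unknown and new each time (it repeats every 90 degrees and takes the crank within about 6 degrees either way). Not lined up, the crank stops here with its groove 14 mm above the rim. The drive itself turns only with about 0.3 N m.
- socket_bottom (a point): The blind bottom of the square socket, 14 mm below drive_top, 36 mm below the rim: here the crank's groove is level with the rim. Once lined up the crank drops 6 mm freely, then pushes a stiff follower down the last 8 mm: about 5 N at a slow push (0.3 N more for every 10 mm/s), then it is firm. It stays where pushed. The whole drive is sprung: it gives about 1 mm per 6 N and comes back.
- bell: Bystander: bronze bell-shaped weight, 42 mm across, 52 mm tall; origin at the middle of its underside.
- cup: Bystander: small stoneware sake cup, 48 mm across, 36 mm tall; origin at the middle of its underside.
- sake: Bystander: stoneware sake bottle, 80 mm across, 132 mm tall; origin at the middle of its underside.
- piececase: Bystander: lidded horn case for shogi pieces, 80 x 115 x 49 mm; origin at the middle of its underside.
- tray: Bystander: round lacquered tray, 180 mm across, 18 mm tall; origin at the middle of its underside.
- piece_a: Bystander: wedge-shaped wooden shogi piece, about 24 mm, 8 mm thick, lying flat; origin at its underside.
- piece_b: Bystander: wedge-shaped wooden shogi piece, about 22 mm, 8 mm thick, lying flat; origin at its underside.
Mind the look-alikes: they are no part of the job. Leave any blue or green look-alike of the part that bears rest_top alone.

How it is judged (in metres and radians):
On the way, in this order (a step that is already met when the one before it is completed fails the run):
1. the crank is lifted clear out of its rest (z of crank_tip in the frame of rest_top above 0.003 m), for 0.1 s.
2. the crank's end is in the socket's bore, upright, at least 15 mm below the rim (z of crank_tip in the frame of socket_rim below -0.015 m and horizontal distance between crank_tip and socket_rim below 0.004 m and angle between crank_hub's own z axis and vertical below 0.15 rad), for 0.1 s.
At the end, for the whole second after the job is handed in: The crank stands released and still in the socket, bottomed: its groove level with the rim (no more than 2 mm above or 3 mm below), on the socket's axis within 3 mm, upright within 0.1 rad (z of crank_groove in the frame of socket_rim between -0.003 and 0.002 m and horizontal distance between crank_groove and socket_rim below 0.003 m and angle between crank_hub's own z axis and vertical below 0.1 rad and linear speed of crank below 0.01 m/s); the robot touches nothing.
It fails at once if the crank presses on the music box with more than 40 N (contact force between crank and musicbox above 40 N).
It fails at once if the crank tips over (more than 0.6 rad) (angle between crank_hub's own z axis and vertical above 0.6 rad).
It fails at once if a bystander is shifted more than 25 mm (distance of any of bell, cup, sake, piececase, tray, piece_a, piece_b from where it was at the start of the episode above 0.025 m).
It fails at once if a standing bystander is tipped over (angle between any of bell, cup, sake's own z axis and vertical above 0.5 rad).
It also fails if it takes over 64 s, if anything falls off the work surface, if the arm or the gripper's body presses on something with over 40 N, if the wrist force passes 120 N, or if a joint passes its speed limit or range.

## Robot

A 6-joint arm with a two-finger parallel gripper is mounted at the origin on the work surface. World frame = base frame: x ahead of the robot, y to its left, z up, the work surface at z = 0. Lengths are in m, angles in degrees, forces in N, time in s.
With the tool pointing down it reaches from about 0.25 to 0.725 m from the base axis. Payload 9.7 kg.
Tool frame: the origin (TCP) lies midway between the tips of the shut fingers; the grasp point (between the pads) lies 19 mm behind it (grip_point_offset is the distance from the TCP to the grasp point, in m); y points along the fingers, z is the direction in which the jaws open and shut, and the axes are right-handed (so a half turn about y gives the same grasp; the last joint's range is limited). The gripper opens to 85 mm and grips with 20 to 120 N. Pads are 22 mm wide; open, the fingers measure 114 mm over their backs; the gripper's body (76 mm by 85 mm) begins 54 mm behind the grasp point. The pads swing forward as they close: fully open they stand 13 mm farther back than shut.
Start: joints at [69.328, 4.979, 10.078, 95.1, 0, 90], TCP at [0.194, 0.515, 0.231] pointing down, gripper open.
Joint ranges: [-179.16, 179.16], [-48.56, 103.87], [-65.8, 70.77], [-126.05, 130.52], [-82.76, 87.17], [-180, 180]. Speed limits (degrees/s): [127.2, 127.2, 147.25, 180, 180, 180].

## Interface

Orientations are given as [roll, pitch, yaw] about the fixed x, y, z axes, in that order (R = Rz(yaw) Ry(pitch) Rx(roll)).
In Python, from workcell import get_obs, camera, job_done, grip_point_offset gives the robot as it stands.
- The arm moves only by the tool move_arm, never from a script. Its argument "deltas" is a list that holds one entry, the list of rows, each a list of 4 numbers: the shift along the tool's x, y, z in m, then the turn about the tool's y in degrees. A call has 1 to 5 rows; each row is the pose to reach, as a shift and turn from the pose commanded when the call began, along the tool's axes at that moment; what a row does not reach only later rows make up. A row lasts 1/10 s, in which the tool goes at most 50 mm and 8.59 degrees, less where a joint would pass 70% of its speed; a pose out of reach is approached as far as the arm can. A call with a gripper value outside its range is refused whole. "claw" is the finger opening in m, from 0 to 0.0854, set as the call begins (left out, the last holds). The fingers move at their own pace and stop on an object; "newtons" is the grip in N (left out, the last holds). Time passes only in rows, so rows that repeat a pose let the fingers close. It gives the time, the measured TCP pose, the force and the opening at its end, in the units of the state.
- get_obs(): the state, without advancing time (a new reading comes with each control period).
- camera(name): name is "scene" or "top"; returns a dict with "color" (480x640x3 uint8, blue, green, red), "range_z" (480x640 float32, m along the optical axis (not along the pixel's ray), 0 where there is no reading), "fx", "fy", "cx", "cy" (pixels), "k1" (the pictures are not rectified: a ray, as slopes to the right and down, at radius r is drawn at 1 + k1 r^2 times it, then the intrinsics apply), "T" (4x4, takes a point from camera to world coordinates). Camera axes: x right, y down, z forward; pixel columns grow to the right and rows downward; lengths in m; the calibration is good to about 2 mm. A picture is of the moment at which its call begins.
- job_done(): hands the job in, once; it reports no verdict.
The state is a dict: "time": time; "q": joint angles; "qd": joint speeds; "joint_efforts": joint torques, N m; "ee_pos": TCP position; "tcp_rot": TCP orientation; "wrist_force": force on the tool from outside, world axes, zero at the start; "torque": the same for the moment, N m; "opening": finger opening in m.
Only numpy, scipy, OpenCV 4.12 (cv2) and the standard library are available. Lean on these libraries where they do the work, as an engineer would, in place of code of your own. Each camera call takes 0.05 s, during which the arm holds its last target. There are 200 camera calls.

## Working session

There is one attempt and no reset: what is moved stays moved. The work goes in short steps, Python scripts to look and compute and a tool call to move; the robot and the scene stay as the last step left them, time stands still between calls to the robot, and variables do not carry over. Pictures are saved under pics/ and viewed, about 8 in all and at most 12, crops included, and the job is handed in when it is done.

Besides the shell and the picture viewer there is one more tool, called after "Request:" as a command line: name --argument value ..., lists and objects as JSON in quotes. move_arm: Moves the arm, as the interface text tells. Its arguments: {"type":"object","properties":{"deltas":{"type":"array"},"claw":{"type":"number"},"newtons":{"type":"number"}},"required":["deltas"]}

```bash
mkdir -p pics
cat > h.py <<'E'
import numpy as np, cv2
from workcell import get_obs, camera, job_done, grip_point_offset
def rays(c,uv):
    uv=np.asarray(uv,float).reshape(-1,2)
    d=np.c_[(uv[:,0]-c['cx'])/c['fx'],(uv[:,1]-c['cy'])/c['fy']]
    s=d.copy()
    for _ in range(10): s=d/(1+c['k1']*(s**2).sum(1,keepdims=True))
    return np.c_[s,np.ones(len(s))]
def onz(c,uv,z):
    r=rays(c,uv)@c['T'][:3,:3].T; o=c['T'][:3,3]
    return o+r*((z-o[2])/r[:,2:3])
def cloud(c):
    v,u=np.mgrid[:480,:640]; r=rays(c,np.c_[u.ravel(),v.ravel()])
    p=r*c['range_z'].reshape(-1,1)
    return (p@c['T'][:3,:3].T+c['T'][:3,3]).reshape(480,640,3)
E
python3 - <<'E'
from h import *
import pickle
o=get_obs(); print(o['ee_pos'],o['tcp_rot'],o['q'],o['time'],grip_point_offset)
for n in('scene','top'):
    c=camera(n); cv2.imwrite(f'pics/{n}0.png',c['color']); pickle.dump(c,open(n+'0.pkl','wb'))
    print(n,c['T'].round(3).tolist(),c['fx'],c['k1'])
E
```

```text
[0.19406644 0.51435533 0.23056678] [-9.00797770e+01  3.39141658e-05 -2.06713956e+01] [6.93284746e+01 5.01136271e+00 1.00329145e+01 9.51013287e+01
 3.37334689e-05 8.99998702e+01] 0.0 0.0187
scene [[0.029, 0.665, -0.746, 1.376], [1.0, -0.013, 0.027, 0.012], [0.008, -0.746, -0.665, 0.789], [0.0, 0.0, 0.0, 1.0]] 570.8534574569794 -0.11731645764989744
top [[-0.019, -0.98, 0.197, 0.416], [-1.0, 0.017, -0.012, 0.041], [0.008, -0.198, -0.98, 0.992], [0.0, 0.0, 0.0, 1.0]] 535.2730186447642 0.056365828810030716
```

View pics/scene0.png

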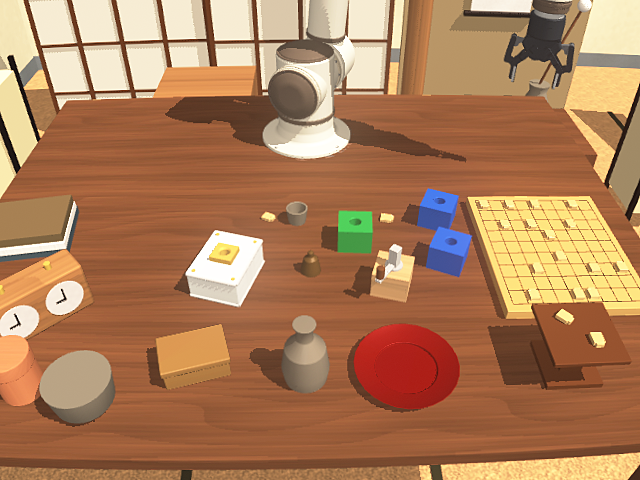

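View pics/top0.png

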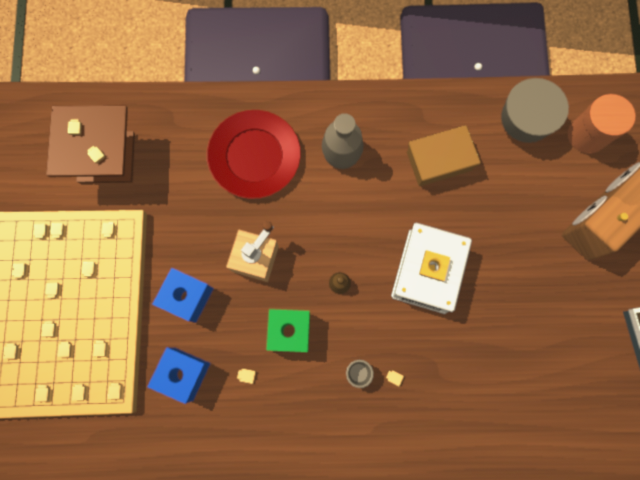

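Both views show one steel crank, standing in the natural wooden rest: top (252,252), scene (392,270). The look-alikes are blue blocks at top (180,294) and (177,375) and a green block at (288,330), none holding a crank. The music box boss is at top (434,265). Next is a close crop of both with measurements.

Run:
```python
from h import *
import pickle
t=pickle.load(open('top0.pkl','rb')); s=pickle.load(open('scene0.pkl','rb'))
a=cv2.resize(t['color'][215:295,215:295],(480,480),interpolation=cv2.INTER_CUBIC)
b=cv2.resize(s['color'][235:305,360:425],(320,345),interpolation=cv2.INTER_CUBIC)
im=np.zeros((480,800,3),np.uint8); im[:,:480]=a; im[:345,480:]=b
cv2.imwrite('pics/crop.png',im)
for n,c,boxes in(('top',t,dict(cr=(215,295,215,295),mb=(215,320,385,480))),('scene',s,dict(cr=(235,305,360,425),mb=(225,310,180,270)))):
    P=cloud(c); hsv=cv2.cvtColor(c['color'],cv2.COLOR_BGR2HSV)
    for k,(r0,r1,c0,c1) in boxes.items():
        p=P[r0:r1,c0:c1].reshape(-1,3); h=hsv[r0:r1,c0:c1].reshape(-1,3); vu=np.mgrid[r0:r1,c0:c1].reshape(2,-1)
        if k=='cr': bands=((.094,.106),(.084,.0935),(.05,.0585))
        else: bands=((.067,.078),(.055,.064))
        for lo,hi in bands:
            m=(p[:,2]>lo)&(p[:,2]<hi); 
            q=p[m]; print(n,k,lo,m.sum(),'med',np.median(q,0).round(4), 'px',np.median(vu[:,m],1)[::-1])
            if m.sum()>4: 
                rr=cv2.minAreaRect((q[:,:2]*1000).astype(np.float32)); print('   rect',np.round(rr[0],1),np.round(rr[1],1),round(rr[2],1))
        if k=='mb':
            m=(h[:,1]>120)&(h[:,0]>12)&(h[:,0]<32)
            M=m.reshape(r1-r0,c1-c0).astype(np.uint8)
            cn=max(cv2.findContours(M,0,2)[0],key=cv2.contourArea).reshape(-1,2)+[c0,r0]
            w=onz(c,cn,.072); rr=cv2.minAreaRect((w[:,:2]*1000).astype(np.float32)); print('  boss colour',rr)
```

```text
top cr 0.094 119 med [0.5861 0.1647 0.0995] px [248. 249.]
   rect [605.2 152.4] [17.9 64.2] 57.1
top cr 0.084 78 med [0.6261 0.1346 0.0905] px [266.5 227. ]
   rect [605.7 148.7] [15.1 68.8] 55.5
top cr 0.05 1157 med [0.5814 0.1669 0.0556] px [250. 256.]
   rect [586.1 165. ] [70.5 70.2] 72.9
top mb 0.067 549 med [ 0.5575 -0.1554  0.0716] px [434. 265.]
   rect [ 557.3 -155.8] [44.2 44.5] 73.0
top mb 0.055 3856 med [ 0.5537 -0.154   0.0597] px [432. 268.]
   rect [ 557.4 -155.6] [105.6 136. ] 72.2
  boss colour ((556.9578247070312, -155.36424255371094), (43.86949920654297, 43.62306213378906), 72.14610290527344)
scene cr 0.094 89 med [0.5912 0.1638 0.099 ] px [395. 249.]
   rect [606.1 152.8] [18.2 59.4] 55.4
scene cr 0.084 105 med [0.6285 0.1396 0.09  ] px [384. 266.]
   rect [609.8 149.1] [17.8 71.7] 51.5
scene cr 0.05 618 med [0.5942 0.1713 0.0555] px [398.5 267.5]
   rect [560.8 163.8] [143.8  87.3] 2.7
scene mb 0.067 364 med [ 0.5609 -0.1557  0.0711] px [224. 252.]
   rect [ 560.2 -155.9] [47.1 49.8] 72.4
scene mb 0.055 2182 med [ 0.5754 -0.1551  0.0599] px [224.5 262. ]
   rect [ 559.3 -156. ] [108.1 139.7] 72.6
  boss colour ((565.14306640625, -155.9978485107422), (48.277862548828125, 52.283538818359375), 72.45854949951172)
```

View pics/crop.png

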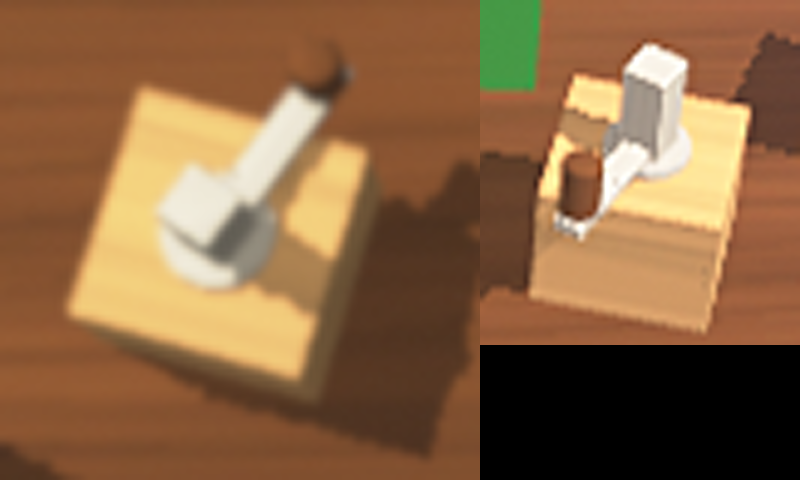

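The crop confirms it: steel hub, flange and wooden knob in the natural wood rest. I'll refine the hub axis and angle, and in the same turn start moving over towards it.

Run:
```python
from h import *
import pickle
for n,u0,u1 in(('top',(215,240),(260,262)),('scene',(235,380),(262,425))):
    c=pickle.load(open(n+'0.pkl','rb')); P=cloud(c)
    p=P[u0[0]:u1[0],u0[1]:u1[1]].reshape(-1,3); q=p[(p[:,2]>.096)&(p[:,2]<.104)]
    print(n,len(q),cv2.minAreaRect((q[:,:2]*1000).astype(np.float32)),q.mean(0).round(4))
    hsv=cv2.cvtColor(c['color'],cv2.COLOR_BGR2HSV)
    reg=np.zeros((480,640),bool); reg[(215 if n=='top' else 240):(300),(215 if n=='top' else 370):(300 if n=='top' else 415)]=1
    m=reg&(P[...,2]>.088)&(P[...,2]<.0935)
    q=P[m]; print('knob',len(q),np.median(q,0).round(4))
c=pickle.load(open('top0.pkl','rb'))
print('sake neck',onz(c,[345,124],.13),'bell',onz(c,[340,281],.05))
```

```text
top 113 ((585.8477783203125, 164.76918029785156), (18.003137588500977, 17.850475311279297), 54.888858795166016) [0.5858 0.1647 0.0997]
knob 61 [0.6274 0.1352 0.0914]
scene 78 ((589.5745239257812, 164.636962890625), (18.32346534729004, 18.724681854248047), 51.52544021606445) [0.5906 0.1641 0.0992]
knob 73 [0.6303 0.1377 0.0912]
sake neck [[ 0.79566388 -0.00354058  0.13      ]] bell [[0.53526815 0.00860273 0.05      ]]
```

Request:
move_arm --deltas '[[[0.047,0,-0.018,3],[0.094,0,-0.036,6],[0.14,0,-0.054,9],[0.186,0,-0.072,12],[0.232,0,-0.09,12]]]' --claw 0.07 --newtons 50

```text
time: 0.6
ee_pos: [0.3805, 0.3469, 0.2311]
tcp_rot: [-90.0, 0.0, -32.8]
wrist_force: [0.8, 1.7, -0.1]
opening: 0.0698
```

Request:
move_arm --deltas '[[[0.048,0,-0.0074,2],[0.096,0,-0.0147,2],[0.144,0.01,-0.022,2],[0.19,0.02,-0.029,2],[0.236,0.03,-0.036,2]]]'

```text
time: 1.1
ee_pos: [0.5598, 0.1891, 0.2006]
tcp_rot: [-90.0, 0.0, -34.7]
wrist_force: [0.3, 1.6, -0.1]
opening: 0.0701
```

Request:
move_arm --deltas '[[[0.037,0.02,-0.0075,0],[0.037,0.04,-0.0075,0.3],[0.037,0.06,-0.0075,0.3],[0.037,0.07,-0.0075,0.3],[0.037,0.07,-0.0075,0.3]]]'

```text
time: 1.6
ee_pos: [0.584, 0.1634, 0.1296]
tcp_rot: [-90.1, 0.1, -35.0]
wrist_force: [-0.3, 0.1, -0.6]
opening: 0.07
```

Run:
```python
from h import *
print(get_obs()['ee_pos'],get_obs()['tcp_rot'])
for n,r in(('top',(180,300,200,320)),('scene',(200,310,340,460))):
    c=camera(n); cv2.imwrite(f'pics/a_{n}.png',c['color'])
a=[cv2.resize(cv2.imread(f'pics/a_{n}.png')[r[0]:r[1],r[2]:r[3]],(400,400),interpolation=2) for n,r in(('top',(190,290,200,300)),('scene',(190,310,335,455)))]
cv2.imwrite('pics/a.png',np.hstack(a))
```

```text
[0.58397421 0.16340351 0.12961807] [-90.1294476    0.10593885 -34.96473905]
```

View pics/a.png

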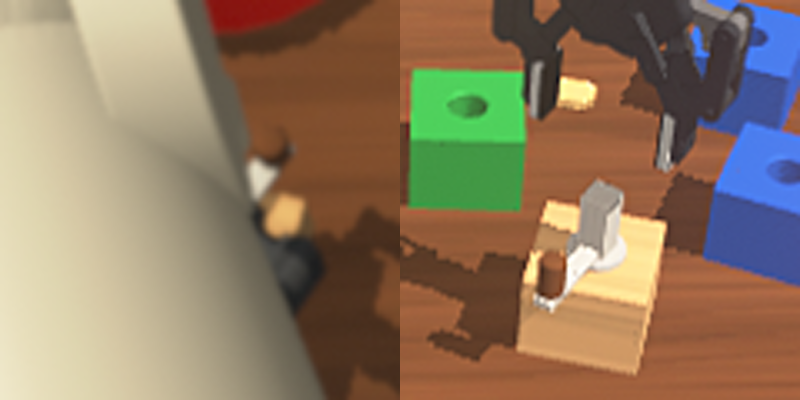

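The scene crop shows the open fingers straddling the hub, left finger at (542,95), right at (672,140), hub top at (603,190), nothing touching. The arm hides it from the top camera. Descending and gripping.

Request:
move_arm --deltas '[[[0.0026,0.025,0.0025,0],[0.0026,0.05,0.0025,0],[0.0026,0.0635,0.0025,0],[0.0026,0.0635,0.0025,0],[0.0026,0.0635,0.0025,0]]]'

```text
time: 2.2
ee_pos: [0.5888, 0.1644, 0.0691]
tcp_rot: [-89.9, -0.0, -35.0]
wrist_force: [0.2, 0.6, 1.6]
opening: 0.0702
```

Request:
move_arm --deltas '[[[0,0,0,0],[0,0,0,0],[0,0,0,0],[0,0,0,0],[0,0,0,0]]]' --claw 0.0 --newtons 50

```text
time: 2.7
ee_pos: [0.5887, 0.1642, 0.0685]
tcp_rot: [-90.0, -0.0, -35.0]
wrist_force: [-0.8, -0.2, 3.8]
opening: 0.0174
```

Request:
move_arm --deltas '[[[0,0,0,0],[0,0,0,0]]]'

```text
time: 2.9
ee_pos: [0.5887, 0.1642, 0.0685]
tcp_rot: [-89.9, -0.0, -35.0]
wrist_force: [-1.0, -0.2, 5.5]
opening: 0.0173
```

Request:
move_arm --deltas '[[[0,-0.015,0,0],[0,-0.035,0,0],[0,-0.06,0,0],[0,-0.085,0,0],[0,-0.105,0,0]]]'

```text
time: 3.4
ee_pos: [0.5884, 0.1641, 0.1749]
tcp_rot: [-90.0, -0.0, -35.0]
wrist_force: [0.3, 0.3, -1.7]
opening: 0.0172
```

Request:
move_arm --deltas '[[[0,0,0,0],[0,0,0,0],[0,0,0,0]]]'

```text
time: 3.7
ee_pos: [0.5879, 0.164, 0.1713]
tcp_rot: [-90.1, 0.1, -35.0]
wrist_force: [-0.1, -0.3, -2.5]
opening: 0.0172
```

Run:
```python
from h import *
o=get_obs();print(o['ee_pos'],o['tcp_rot'],o['wrist_force'],o['torque'])
c=camera('scene'); P=cloud(c); np.save('lift.npy',P)
cv2.imwrite('pics/b.png',cv2.resize(c['color'][110:310,300:500],(600,600),interpolation=2))
```

```text
[0.58787203 0.16397038 0.17126703] [-9.00974539e+01  7.93564666e-02 -3.49715528e+01] [-0.09709894 -0.33806331 -2.45453348] [ 0.00712615 -0.00311417 -0.01302848]
```

View pics/b.png

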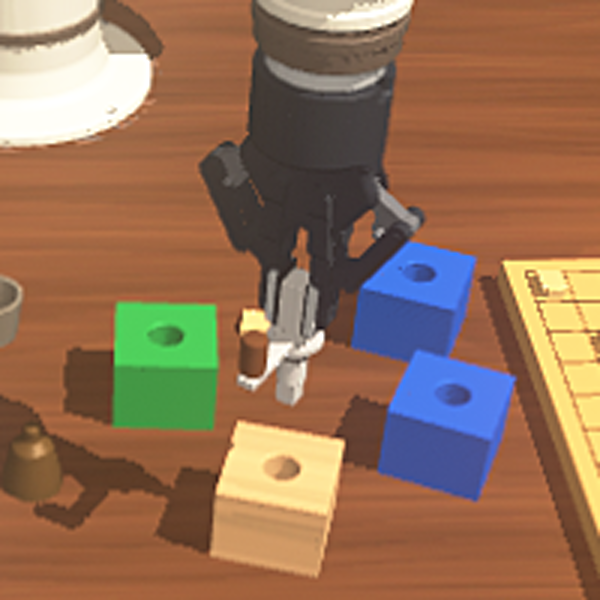

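Crank hangs upright in the fingers at (290,350), well above the rest, and the bystanders are untouched. Carrying it to the box.

Request:
move_arm --deltas '[[[0.01,0,-0.0174,0],[0.028,0,-0.0486,0],[0.048,0,-0.0834,0],[0.068,0,-0.118,0],[0.088,0,-0.153,0]]]'

```text
time: 4.25
ee_pos: [0.572, -0.013, 0.1716]
tcp_rot: [-90.1, 0.1, -34.9]
wrist_force: [1.3, 0.0, -1.2]
opening: 0.0172
```

Request:
move_arm --deltas '[[[0.02,0,-0.0347,0],[0.04,0,-0.0695,0],[0.058,0,-0.1,0],[0.068,0,-0.118,0],[0.0724,0,-0.1256,0]]]'

```text
time: 4.75
ee_pos: [0.5593, -0.1579, 0.1716]
tcp_rot: [-90.0, 0.1, -35.1]
wrist_force: [0.0, 0.2, -1.8]
opening: 0.0173
```

Request:
move_arm --deltas '[[[0,0.01,0,0],[0,0.02,0,0],[0,0.025,0,0],[0,0.025,0,0]]]'

```text
time: 5.15
ee_pos: [0.5597, -0.1549, 0.1463]
tcp_rot: [-90.0, 0.1, -34.9]
wrist_force: [-0.6, -0.1, -1.6]
opening: 0.0172
```

Run:
```python
from h import *
o=get_obs();print(o['ee_pos'],o['tcp_rot'],o['wrist_force'])
c=camera('scene'); cv2.imwrite('pics/c0.png',c['color']); P=cloud(c); np.save('c.npy',P)
cv2.imwrite('pics/c.png',cv2.resize(c['color'][170:290,160:280],(600,600),interpolation=2))
# predicted pixel of tip / rim
import pickle
Ti=np.linalg.inv(c['T'])
def px(p):
    q=Ti[:3,:3]@p+Ti[:3,3]; s=q[:2]/q[2]; s=s*(1+c['k1']*(s@s)); return np.round([s[0]*c['fx']+c['cx'],s[1]*c['fy']+c['cy']],1)
e=o['ee_pos']; tip=e-[0,0,.0585]; print('tip',tip,px(tip),'groove',px(tip+[0,0,.036]),'rim',px(np.array([.5602,-.1559,.072])))
```

```text
[ 0.55968991 -0.15491196  0.14625623] [-90.03653113   0.1235651  -34.89353353] [-0.60919    -0.09182661 -1.61271622]
tip [ 0.55968991 -0.15491196  0.08775623] [223.7 244.9] groove [221.5 230.1] rim [224.1 251.4]
```

View pics/c.png

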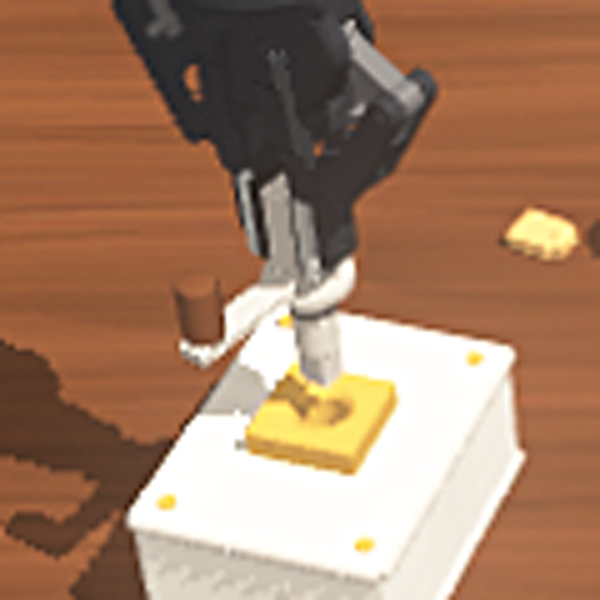

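The scene crop shows the shank tip at crop (322,375), i.e. px (224.4,245), where I predicted it. It is just above the socket hole at crop (328,408). Lowering gently while watching the force.

Request:
move_arm --deltas '[[[0,0.004,0,0],[0,0.008,0,0],[0,0.012,0,0],[0,0.015,0,0],[0,0.017,0,0]]]'

```text
time: 5.7
ee_pos: [0.56, -0.1561, 0.1304]
tcp_rot: [-90.0, 0.0, -35.0]
wrist_force: [-0.2, 0.0, -1.6]
opening: 0.0173
```

Request:
move_arm --deltas '[[[0,0.001,0,0],[0,0.002,0,0],[0,0.003,0,0],[0,0.003,0,0]]]'

```text
time: 6.1
ee_pos: [0.5602, -0.1561, 0.1278]
tcp_rot: [-90.0, -0.0, -35.0]
wrist_force: [0.1, 0.7, -1.7]
opening: 0.0173
```

Request:
move_arm --deltas '[[[0,0.001,0,0],[0,0.002,0,0],[0,0.003,0,0],[0,0.004,0,0],[0,0.004,0,0]]]'

```text
time: 6.6
ee_pos: [0.5601, -0.1561, 0.1236]
tcp_rot: [-90.0, 0.0, -35.0]
wrist_force: [0.2, 0.7, -1.3]
opening: 0.0172
```

Request:
move_arm --deltas '[[[0,0.001,0,0],[0,0.002,0,0],[0,0.003,0,0],[0,0.004,0,0],[0,0.004,0,0]]]'

```text
time: 7.1
ee_pos: [0.5601, -0.1561, 0.1196]
tcp_rot: [-90.0, 0.0, -35.0]
wrist_force: [0.4, 0.2, -1.3]
opening: 0.0174
```

Request:
move_arm --deltas '[[[0,0.001,0,0],[0,0.002,0,0],[0,0.003,0,0],[0,0.004,0,0],[0,0.004,0,0]]]'

```text
time: 7.6
ee_pos: [0.5601, -0.1561, 0.1156]
tcp_rot: [-90.0, 0.0, -35.0]
wrist_force: [-0.6, 0.7, -1.2]
opening: 0.0173
```

Request:
move_arm --deltas '[[[0,0.001,0,0],[0,0.002,0,0],[0,0.003,0,0],[0,0.004,0,0],[0,0.004,0,0]]]'

```text
time: 8.1
ee_pos: [0.56, -0.1563, 0.1116]
tcp_rot: [-90.0, -0.0, -35.0]
wrist_force: [-0.1, -2.1, -1.5]
opening: 0.0171
```

Request:
move_arm --deltas '[[[0,0.0007,0,0],[0,0.0014,0,0],[0,0.002,0,0],[0,0.002,0,0]]]'

```text
time: 8.5
ee_pos: [0.5601, -0.1563, 0.1098]
tcp_rot: [-90.0, -0.0, -35.0]
wrist_force: [-1.7, -3.8, -0.4]
opening: 0.0171
```

Request:
move_arm --deltas '[[[0,0.0005,-0.0006,0],[0,0.001,-0.0006,0],[0,0.0015,-0.0006,0],[0,0.002,-0.0006,0],[0,0.002,-0.0006,0]]]'

```text
time: 9.0
ee_pos: [0.56, -0.1565, 0.108]
tcp_rot: [-90.0, -0.0, -35.0]
wrist_force: [-0.5, -0.4, 2.2]
opening: 0.0171
```

Request:
move_arm --deltas '[[[0,0.0005,0,0],[0,0.001,0,0],[0,0.0015,0,0],[0,0.0015,0,0]]]'

```text
time: 9.4
ee_pos: [0.56, -0.1566, 0.1069]
tcp_rot: [-90.0, -0.0, -35.0]
wrist_force: [-0.4, 0.0, 6.3]
opening: 0.0174
```

On the drive top (light ~8 N). Turning under light pressure.

Request:
move_arm --deltas '[[[0,0,0,3],[0,0,0,6],[0,0,0,9],[0,0,0,9]]]'

```text
time: 9.8
ee_pos: [0.5598, -0.1566, 0.1068]
tcp_rot: [-90.0, -0.0, -44.1]
wrist_force: [-2.9, -0.2, 6.5]
opening: 0.0172
```

Request:
move_arm --deltas '[[[0,0,0,3],[0,0,0,6],[0,0,0,9],[0,0,0,9]]]'

```text
time: 10.2
ee_pos: [0.5596, -0.1567, 0.1068]
tcp_rot: [-90.0, -0.0, -53.1]
wrist_force: [-3.7, -1.4, 5.4]
opening: 0.0172
```

Request:
move_arm --deltas '[[[-0.0003,0,-0.0007,3],[-0.0003,0,-0.0007,6],[-0.0003,0,-0.0007,9],[-0.0003,0,-0.0007,9]]]'

```text
time: 10.6
ee_pos: [0.559, -0.1569, 0.1066]
tcp_rot: [-90.0, -0.0, -62.0]
wrist_force: [-2.0, -0.5, 5.2]
opening: 0.0175
```

Request:
move_arm --deltas '[[[0,0,0,3],[0,0,0,6],[0,0,0,9],[0,0,0,9]]]'

```text
time: 11.0
ee_pos: [0.5588, -0.157, 0.106]
tcp_rot: [-90.1, -0.0, -70.9]
wrist_force: [-2.4, -1.9, 1.8]
opening: 0.0171
```

Axial force fell from 5.2 to 1.8 N and it sank a little, so it has probably found the square. Pushing down slowly to test.

Request:
move_arm --deltas '[[[-0.0002,0.0005,-0.0003,0],[-0.0002,0.001,-0.0003,0],[-0.0002,0.0015,-0.0003,0],[-0.0002,0.002,-0.0003,0],[-0.0002,0.002,-0.0003,0]]]'

```text
time: 11.5
ee_pos: [0.5588, -0.157, 0.1041]
tcp_rot: [-90.0, -0.0, -71.0]
wrist_force: [-1.2, -4.7, 1.5]
opening: 0.0174
```

```bash
python3 -c "
from h import *
o=get_obs();print(o['ee_pos'],o['wrist_force'],o['torque'])"
```

```text
[ 0.55877127 -0.15702495  0.10409518] [-1.1688472  -4.72795865  1.49965573] [-1.1188567   0.3280693  -0.03459404]
```

Request:
move_arm --deltas '[[[0.0007,0.0006,-0.0004,0],[0.0007,0.0012,-0.0004,0],[0.0007,0.0018,-0.0004,0],[0.0007,0.0024,-0.0004,0],[0.0007,0.003,-0.0004,0]]]'

```text
time: 12.0
ee_pos: [0.5587, -0.1575, 0.1016]
tcp_rot: [-90.0, -0.0, -71.0]
wrist_force: [-2.2, -1.8, 5.7]
opening: 0.0174
```

Request:
move_arm --deltas '[[[0,0.0006,0,0],[0,0.0012,0,0],[0,0.0018,0,0],[0,0.0024,0,0],[0,0.003,0,0]]]'

```text
time: 12.5
ee_pos: [0.5589, -0.1575, 0.0996]
tcp_rot: [-89.9, -0.1, -71.0]
wrist_force: [-2.9, -1.6, 13.2]
opening: 0.0173
```

Force is higher than the stated ~5 N, so I'll hold and check before pressing on.

Request:
move_arm --deltas '[[[0,0,0,0],[0,0,0,0],[0,0,0,0]]]'

```text
time: 12.8
ee_pos: [0.5589, -0.1575, 0.0997]
tcp_rot: [-89.9, -0.1, -71.0]
wrist_force: [-4.4, -2.3, 11.7]
opening: 0.0172
```

```bash
python3 -c "
from h import *
o=get_obs();print(o['ee_pos'],o['tcp_rot'],o['wrist_force'],o['torque'],o['opening'])
c=camera('scene'); print(c['color'].shape)
cv2.imwrite('pics/d.png',cv2.resize(c['color'][170:290,160:280],(600,600),interpolation=2))"
```

```text
[ 0.55889745 -0.15754832  0.09969344] [-8.99188949e+01 -5.59782793e-02 -7.09693864e+01] [-4.37324299 -2.34970927 11.66292924] [-0.44624671  0.91814804 -0.05579113] 0.017208978500172795
(480, 640, 3)
```

View pics/d.png

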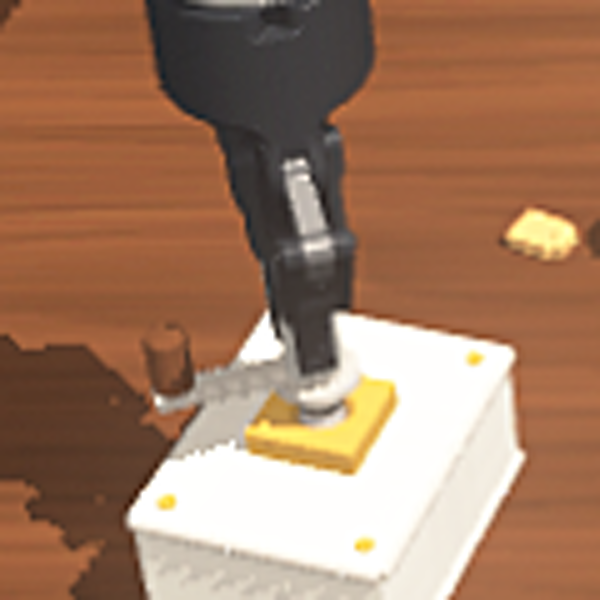

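Square end is in, the flange is close above the boss and the crank looks upright. Relieving the lateral load (−4.4, −2.3 N) before pressing further.

Request:
move_arm --deltas '[[[0.0002,0,-0.0005,0],[0.0002,0,-0.001,0],[0.0002,0,-0.001,2],[0.0002,0,-0.001,2]]]'

```text
time: 13.25
ee_pos: [0.5585, -0.1577, 0.0993]
tcp_rot: [-89.9, -0.0, -73.0]
wrist_force: [-0.1, -0.3, 8.2]
opening: 0.0172
```

```bash
python3 -c "
from h import *
o=get_obs();print(o['ee_pos'],o['tcp_rot'],o['wrist_force'],o['torque'],o['opening'])"
```

```text
[ 0.5584877  -0.15774618  0.09934613] [-8.98623012e+01 -2.19902155e-02 -7.30179498e+01] [-0.14545618 -0.34715449  8.20071406] [-0.09574234  0.02023015 -0.02254073] 0.01722050530348615
```

Request:
move_arm --deltas '[[[0,0.0005,0,0],[0,0.001,0,0],[0,0.0015,0,0],[0,0.0015,0,0]]]'

```text
time: 13.65
ee_pos: [0.5585, -0.1577, 0.0979]
tcp_rot: [-89.9, -0.0, -72.9]
wrist_force: [0.4, -0.8, 8.6]
opening: 0.0175
```

```bash
python3 -c "
from h import *
o=get_obs();print(o['ee_pos'],o['tcp_rot'],o['wrist_force'],o['torque'],o['opening'])"
```

```text
[ 0.55851171 -0.15774492  0.09787679] [-8.98607031e+01 -2.52617950e-02 -7.29494165e+01] [ 0.37036525 -0.83009454  8.59094893] [-0.09329133  0.05881512 -0.02799772] 0.01745768742951163
```

Request:
move_arm --deltas '[[[0,0.0006,0,0],[0,0.0012,0,0],[0,0.0018,0,0],[0,0.0023,0,0],[0,0.0025,0,0]]]'

```text
time: 14.15
ee_pos: [0.5585, -0.1578, 0.0956]
tcp_rot: [-89.9, -0.0, -73.0]
wrist_force: [-1.5, -0.3, 10.6]
opening: 0.017
```

Request:
move_arm --deltas '[[[0,0.0005,0,0],[0,0.001,0,0],[0,0.0015,0,0],[0,0.0015,0,0]]]'

```text
time: 14.55
ee_pos: [0.5586, -0.1578, 0.0943]
tcp_rot: [-89.8, -0.0, -73.0]
wrist_force: [-1.4, -1.4, 11.1]
opening: 0.0169
```

Request:
move_arm --deltas '[[[0,0.0005,-0.0003,0],[0,0.001,-0.0003,0],[0,0.001,-0.0003,0]]]'

```text
time: 14.85
ee_pos: [0.5585, -0.1578, 0.0934]
tcp_rot: [-89.8, -0.0, -73.0]
wrist_force: [0.8, -0.7, 11.6]
opening: 0.0176
```

Request:
move_arm --deltas '[[[0,0.0004,0,0],[0,0.0008,0,0],[0,0.0008,0,0]]]'

```text
time: 15.15
ee_pos: [0.5585, -0.1578, 0.0927]
tcp_rot: [-89.8, -0.0, -73.0]
wrist_force: [-1.5, 1.0, 11.9]
opening: 0.0172
```

Request:
move_arm --deltas '[[[0,0.0004,0,0],[0,0.0008,0,0],[0,0.0008,0,0]]]'

```text
time: 15.45
ee_pos: [0.5585, -0.1578, 0.0921]
tcp_rot: [-89.8, -0.1, -72.9]
wrist_force: [-1.1, 0.9, 14.6]
opening: 0.0172
```

Request:
move_arm --deltas '[[[0,0.0004,0,0],[0,0.0008,0,0],[0,0.0008,0,0]]]'

```text
time: 15.75
ee_pos: [0.5585, -0.1578, 0.0917]
tcp_rot: [-89.8, -0.1, -72.9]
wrist_force: [-1.9, 0.5, 16.8]
opening: 0.0173
```

```bash
python3 -c "
from h import *
o=get_obs();print(o['ee_pos'],o['tcp_rot'],o['wrist_force'],o['torque'],o['opening'])"
```

```text
[ 0.55852973 -0.15784258  0.09167293] [-8.97897797e+01 -6.14157430e-02 -7.29464151e+01] [-1.92861137  0.45102736 16.81007122] [ 0.14955904  0.5540126  -0.05281802] 0.017282153610463927
```

Force now rises at ~5 N/mm, the drive's spring stiffness, so it has bottomed. One last firm press, then ease off and check.

Request:
move_arm --deltas '[[[0,0.0005,-0.0003,0],[0,0.001,-0.0003,0],[0,0.0014,-0.0003,0],[0,0.0014,-0.0003,0]]]'

```text
time: 16.15
ee_pos: [0.5585, -0.1579, 0.091]
tcp_rot: [-89.7, -0.1, -72.9]
wrist_force: [-3.0, 1.4, 19.2]
opening: 0.0173
```

Request:
move_arm --deltas '[[[0,-0.001,0,0],[0,-0.002,0,0],[0,-0.003,0,0],[0,-0.0038,0,0],[0,-0.0038,0,0]]]'

```text
time: 16.65
ee_pos: [0.5583, -0.1578, 0.0931]
tcp_rot: [-89.8, -0.0, -72.9]
wrist_force: [1.3, -0.1, 8.0]
opening: 0.0171
```

```bash
python3 -c "
from h import *
o=get_obs();print(o['ee_pos'],o['tcp_rot'],o['wrist_force'],o['torque'],o['opening'])"
```

```text
[ 0.55833512 -0.15778532  0.09313537] [-8.98037210e+01 -2.80906328e-02 -7.29417266e+01] [ 1.32909578 -0.07657689  8.04278418] [ 0.07986821 -0.3876234  -0.10090339] 0.017119656735145438
```

Unloading at 5.3 N/mm puts the zero-load height at about 0.0945 m, as computed for bottomed. Easing off, releasing and retreating.

Request:
move_arm --deltas '[[[0,-0.0008,0,0],[0,-0.0012,0,0]]]'

```text
time: 16.85
ee_pos: [0.5583, -0.1578, 0.0939]
tcp_rot: [-89.8, -0.0, -72.9]
wrist_force: [2.1, -0.4, 5.4]
opening: 0.0173
```

Request:
move_arm --deltas '[[[0,0,0,0],[0,0,0,0],[0,0,0,0],[0,0,0,0],[0,0,0,0]]]' --claw 0.06

```text
time: 17.35
ee_pos: [0.557, -0.1581, 0.0927]
tcp_rot: [-90.0, 0.0, -73.0]
wrist_force: [0.7, -1.1, -0.3]
opening: 0.0596
```

Request:
move_arm --deltas '[[[0,-0.015,0,0],[0,-0.045,0,0],[0,-0.085,0,0],[0,-0.125,0,0],[0,-0.14,0,0]]]'

```text
time: 17.85
ee_pos: [0.5578, -0.1584, 0.2387]
tcp_rot: [-89.7, -0.2, -73.0]
wrist_force: [0.3, -0.4, -0.5]
opening: 0.0599
```

Request:
move_arm --deltas '[[[0.04,0,-0.02,0],[0.08,0,-0.05,0],[0.12,0,-0.08,0],[0.15,0,-0.1,0],[0.15,0,-0.1,0]]]'

```text
time: 18.35
ee_pos: [0.5037, -0.3346, 0.2337]
tcp_rot: [-90.0, -0.1, -73.2]
wrist_force: [1.3, 0.8, -0.1]
opening: 0.06
```

Run:
```python
from h import *
o=get_obs();print(o['time'],o['ee_pos'],o['wrist_force'])
for n,r in(('scene',(200,310,170,280)),('top',(215,320,380,485))):
    c=camera(n); P=cloud(c); cv2.imwrite(f'pics/e_{n}.png',c['color'])
    p=P[r[0]:r[1],r[2]:r[3]].reshape(-1,3); q=p[(p[:,2]>.12)&(p[:,2]<.16)]
    print(n,len(q),np.median(q,0).round(4) if len(q) else '', 'flat-top z: expect .126', np.percentile(q[:,2],[10,50,90]).round(4) if len(q) else '')
a=[cv2.resize(cv2.imread(f'pics/e_{n}.png')[r[0]:r[1],r[2]:r[3]],(400,400),interpolation=2) for n,r in(('scene',(210,290,180,260)),('top',(215,315,385,485)))]
cv2.imwrite('pics/e.png',np.hstack(a))
```

```text
18.35 [ 0.50374645 -0.33463331  0.23372098] [ 1.32149511  0.75923432 -0.1380515 ]
scene 80 [ 0.5625 -0.1561  0.125 ] flat-top z: expect .126 [0.1218 0.125  0.1265]
top 127 [ 0.5572 -0.1554  0.1254] flat-top z: expect .126 [0.1232 0.1254 0.1275]
```

View pics/e.png

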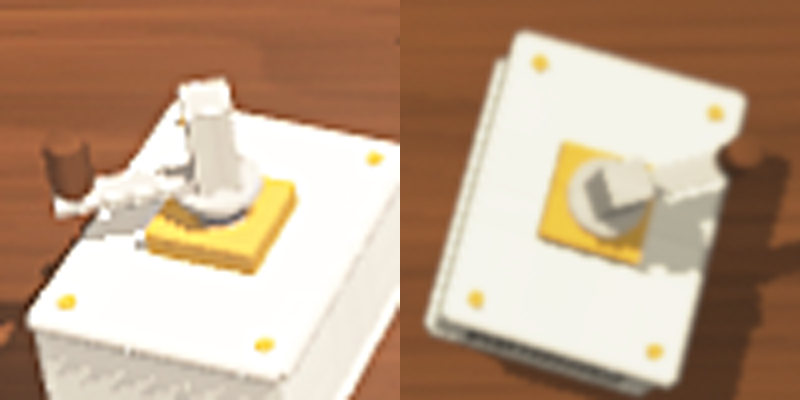

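The crank stands upright and released. Hub top is at z 0.1254 m (0.126 expected), and its xy is within 1 mm of the boss centre from the top camera. Checking the bystanders against the first picture and handing in.

Run:
```python
from h import *
a=cv2.imread('pics/top0.png');b=cv2.imread('pics/e_top.png')
d=(cv2.absdiff(a,b).max(2)>60).astype(np.uint8)
n,_,st,ce=cv2.connectedComponentsWithStats(cv2.morphologyEx(d,cv2.MORPH_OPEN,np.ones((3,3))))
for s in st[1:]: 
    if s[4]>25: print(s)
print(get_obs()['wrist_force'],job_done())
```

```text
[584 218  43  35 864]
[242 230  28  37 507]
[463 251   6   8  38]
[427 254  23  23 365]
[449 263  16  20 203]
[ 601  267   39   60 1256]
[629 312  11  29 171]
[610 436  30  44 694]
the job is handed in; nothing more can be done
[-0.56325005  0.74196018  0.22977811] None
```

The crank is seated in the music box socket, standing upright and released, and I handed the job in at about 18.5 s of the 64 s limit.

- **What I did:** I lifted the crank out of the natural wood rest and lowered it into the bore. It stopped on the drive, so I turned it about 36° under roughly 8 N until it dropped in. I then pressed it down until it was firm, at about 21 N peak against the 40 N limit.
- **Seating:** The hub top reads z = 0.1254 m, against 0.126 m for a bottomed crank. That puts the groove within about 1 mm of the rim.
- **Centring:** The top camera shows the hub on the boss centre within 1 mm. The scene camera puts it about 2–3 mm off in x from the boss centre it measured. That is about the size of the two cameras' disagreement in x on other things, so I trusted the top camera.
- **Bystanders:** Comparing the top picture with the first one shows no change at any bystander. Differences appear at the empty rest, at the box, and at the right edge of the picture. I took the right-edge ones to be the arm and its shadow and did not look at them closely.
- **Pushing in:** Force first rose to about 15 N because of side load. I paused, shifted the grip sideways by about 1 mm and turned it 2°, and it then slid in at about 10–13 N. That is more than the stated 5 N.

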